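# Bolt the notebook case shut

## Robot

A 6-joint arm with a two-finger parallel gripper is mounted at the origin on the work surface. World frame = base frame: x ahead of the robot, y to its left, z up, the work surface at z = 0. Lengths are in m, angles in rad, forces in N, time in s.
With the tool pointing down it reaches from about 0.35 to 0.775 m from the base axis. Payload 7.3 kg.
Tool frame: the origin (TCP) lies at the centre of the arm's flange, where the gripper is bolted on; the fingertips stand 178 mm ahead of it and the grasp point (between the pads) lies 159 mm ahead of it; z points along the fingers, y is the line along which they close (so a half turn about z gives the same grasp; the last joint's range is limited). The gripper opens to 92 mm and grips with 3 to 60 N. Pads are 19 mm wide; open, the fingers measure 130 mm over their backs; the gripper's body (75 mm by 190 mm) begins 47 mm behind the grasp point.
Start: joints at [-1.252, 0.342, 1.524, -0, 1.275, -0.146], TCP at [0.235, -0.469, 0.405] pointing down, gripper open.
Joint ranges: [-2.53, 2.53], [-0.77, 2.02], [0.04, 2.7], [-1, 4.14], [0.28, 2.66], [-3.11, 3.11]. Speed limits (rad/s): [2.57, 2.57, 3.14, 3.14, 3.14, 3.14].

## Interface

Orientations are given as [roll, pitch, yaw] about the fixed x, y, z axes, in that order (R = Rz(yaw) Ry(pitch) Rx(roll)).
In Python, from cell import robot gives the robot as it stands.
- The arm moves only by the shell command python3 drive.py 'ROWS' [OPENING] [FORCE]. ROWS is a JSON list of rows, 1 to 8 of them, each written [[dx, dy, dz], [rx, ry, rz]]: dx, dy, dz in units of 25 mm, then a rotation vector rx, ry, rz in units of 0.05 rad; each row shifts and turns the commanded pose from where the row before left it, along the tool's axes as they then stand; what a row does not reach is not made up. A row lasts 1/12 s, in which the tool goes at most 0.0417 m and 0.125 rad, less where a joint would pass 70% of its speed; a pose out of reach is approached as far as the arm can. OPENING is the finger opening in m, set as the command begins (- or left out keeps the last). The fingers move at their own pace and stop on an object; FORCE is the grip in N (left out, the last holds). Time passes only in rows, so rows that do not move let the fingers close. It prints the time, the measured TCP pose, the force, the opening and the grip force at its end. Input that does not fit is refused with a message, and nothing moves.
- robot.observe(): the state, without advancing time (a new reading comes with each control period).
- robot.read_camera(name): name is "scene" or "top" or "wrist"; returns a dict with "image" (384x512x3 uint8, red, green, blue), "fx", "fy", "cx", "cy" (pixels), "pose" (4x4, takes a point from camera to world coordinates). Camera axes: x right, y down, z forward; pixel columns grow to the right and rows downward; lengths in m; the calibration is good to about 2 mm. A picture is of the moment at which its call begins. There is no depth.
- robot.hand_in(): hands the job in; it is judged then, once.
The state is a dict: "time": time; "qpos": joint angles; "qvel": joint speeds; "joint_efforts": joint torques, N m; "tool_pos": TCP position; "tool_rot": TCP orientation; "contact_force": force on the tool from outside, world axes, zero at the start; "torque": the same for the moment, N m; "opening": finger opening in m; "grip_force": force on a finger pad.
Only numpy, scipy, OpenCV 4.12 (cv2) and the standard library are available. Lean on these libraries where they do the work, as an engineer would, in place of code of your own. Each camera call takes 0.05 s, during which the arm holds its last target. There are 200 camera calls.

## Task

The sloping lid of the notebook case stands ajar with its bolt sticking out, so it cannot close. Draw the bolt back by its orange paddle until it clears the keeper, lower the lid shut gently without slamming it, then slide the bolt fully home through the keeper and let go. Do not disturb the pen pot, mug, ink jar or notebook standing around the case.

Things in the scene. Friction and masses are not known exactly. Their poses are not given: they have to be found in the camera images.
- case: Fixed white case with a sloping top between wooden rails: 260 mm deep (its x), 380 mm wide (y), 50 mm high in front rising at 35 degrees to 230 mm at the back. Origin: centre of its underside, on the table; x points from its low front, near the robot, to its high back, y to its left, z up.
- light_bar (a point): Centre of a fixed light bar across the case, 14 x 400 x 14 mm (case's x, y, z), case axes; arms 12 mm thick at y = +-200 mm carry it from posts 180 mm behind. It hangs over the paddle, so a gripper cannot come straight down: lean the tool 25 to 45 degrees, its body towards the case's front (-x).
- lid (a joint): Lid hinge (rad): 0 shut, flush with the rails; grows as the front edge rises, to 0.45; starts at 0.22 to 0.38. The hinge line runs along the case's y at x = 125 mm, z = 228 mm of the case, in the plane of the lid's upper face. Stiff: the lid stays where it is left; 1 to 9 N at the front edge moves it.
- bolt (a joint): Bolt travel (m) along the case's +y: 0 drawn fully back (stop), 0.065 fully home (stop); about 3 N of friction, stays where left. The tip clears the keeper below 0.015; starts at 0.035 to 0.055. While the tip is out it strikes the keeper's top as the lid comes down (at lid 0.11 rad); with the lid shut it passes through the keeper.
- lid_edge (a point): Middle of the lid's front edge, on its upper face, 290 mm from the hinge line. Axes: x up the slope to the hinge, y along the edge (case's y), z outward from the lid. The lid is a wooden frame 290 mm long and 294 mm wide, 12 mm thick, with a clear pane.
- paddle (a point): Grip point of the bolt's orange paddle, a plate 12 mm thick (y) and 26 mm wide (x) square to the lid, ending 20 mm above this point. Axes as lid_edge. At bolt 0 the point is 245 mm down the slope from the hinge line, 55 mm out from the lid's upper face, at y = -20 mm of the case. Guide loops 28 mm high stand on the lid 100 and 148 mm to its +y at bolt 0.
- bolt_tip (a point): Tip of the steel bolt, a round bar 16 mm in diameter and 200 mm long, on its axis 16 mm above the lid. The tip lies 155 mm to +y of the paddle. Same axes as the lid.
- keeper (a point): Centre of the mouth of the keeper, a steel bridge 36 mm long (y), 40 mm wide and 34 mm high (square to the slope) on the case's left (+y) rail, where the bolt enters along the case's +y; the opening is 28 mm wide and 28 mm high. Fixed to the case, case axes.
- pen_pot: Black pot, 80 mm across and 100 mm high, with three markers fixed in it reaching 155 mm. Origin: centre of its underside. Bystander.
- mug: Blue mug, 80 mm across, 90 mm high, handle at its +y. Origin: centre of its underside. Bystander.
- ink_jar: Closed amber jar, 68 mm across, 85 mm high. Origin: centre of its underside. Bystander.
- notebook: Red hardback notebook lying flat, 150 x 210 x 18 mm. Origin: centre of its underside. Bystander.

How it is judged:
On the way, in this order (a step that is already met when the one before it is completed fails the run):
1. the bolt is drawn back clear of the keeper (travel under 15 mm) while the lid is still open (value of joint bolt below 0.015 m and value of joint lid above 0.05 rad), for 0.1 s.
2. the lid is shut (under 0.03 rad) with the bolt still outside the keeper (value of joint lid below 0.03 rad and value of joint bolt below 0.025 m), for 0.1 s.
3. the bolt is home (within 6 mm of its stop) with the lid shut (value of joint bolt above 0.059 m and value of joint lid below 0.03 rad), for 0.2 s.
At the end, for the whole second after the job is handed in: The lid is shut (within 0.03 rad), the bolt is through the keeper within 6 mm of its end stop, both at rest and released (all of step 3 and velocity of joint bolt between -0.01 and 0.01 m/s and velocity of joint lid between -0.05 and 0.05 rad/s); the robot touches nothing.
It fails at once if the lid is slammed (faster than 1.5 rad/s) (velocity of joint lid below -1.5 rad/s).
It fails at once if the pen pot is disturbed (moved over 30 mm) (distance of pen_pot from where it was at the start of the episode above 0.03 m).
It fails at once if the mug is disturbed (moved over 30 mm) (distance of mug from where it was at the start of the episode above 0.03 m).
It fails at once if the ink jar is disturbed (moved over 30 mm) (distance of ink_jar from where it was at the start of the episode above 0.03 m).
It fails at once if the notebook is disturbed (moved over 30 mm) (distance of notebook from where it was at the start of the episode above 0.03 m).
It also fails if it takes over 42 s, if anything falls off the work surface, if the arm or the gripper's body presses on something with over 40 N, if the wrist force passes 120 N, or if a joint passes its speed limit or range.

## Working session

There is one attempt and no reset: what is moved stays moved. The work goes in short steps, Python scripts to look and compute and a shell command to move; the robot and the scene stay as the last step left them, time stands still between calls to the robot, and variables do not carry over. Pictures are saved under pics/ and viewed, at most 10 in all, crops included, and the job is handed in when it is done.

```bash
ls; mkdir -p pics; python3 - <<'E'
from cell import robot
import cv2,numpy as np
np.set_printoptions(precision=4,suppress=True)
for n in ["scene","top","wrist"]:
    c=robot.read_camera(n); cv2.imwrite(f"pics/{n}0.png",c["image"][:,:,::-1])
    np.savez(f"{n}0.npz",**c); print(n,c["fx"],c["fy"],c["cx"],c["cy"]);print(c["pose"])
print(robot.observe())
a=cv2.imread("pics/scene0.png");b=cv2.imread("pics/top0.png")
E
```

```text
cell.py
drive.py
pics
scene 361.6007717250605 361.6007717250605 254.5520131893053 186.47455711683784
[[ 0.3692  0.6445 -0.6696  1.1929]
 [ 0.9293 -0.2547  0.2673 -0.2609]
 [ 0.0017 -0.7209 -0.693   0.8842]
 [ 0.      0.      0.      1.    ]]
top 390.88790800136906 390.88790800136906 255.92319353928372 197.20117665865646
[[ 0.0074 -0.9973  0.0735  0.443 ]
 [-0.9998 -0.0061  0.0183 -0.0244]
 [-0.0178 -0.0736 -0.9971  1.4815]
 [ 0.      0.      0.      1.    ]]
wrist 340.73327995852924 340.73327995852924 255.97113019761096 193.1629264872594
[[ 0.4479 -0.8574 -0.2536  0.3027]
 [-0.8941 -0.4305 -0.1237 -0.4347]
 [-0.0031  0.2821 -0.9594  0.3854]
 [ 0.      0.      0.      1.    ]]
{'time': 0.15, 'qpos': array([-1.252 ,  0.3426,  1.5248,  0.    ,  1.2754, -0.146 ]), 'qvel': array([ 0.0011, -0.0027, -0.0018,  0.0005, -0.0003,  0.0013]), 'joint_efforts': array([  0.0001, -43.1471, -24.4353,   0.0716,   0.0537,  -0.0001]), 'tool_pos': array([ 0.2353, -0.4692,  0.4042]), 'tool_rot': array([-3.1404, -0.0002,  0.4648]), 'contact_force': array([-0.3901, -0.3562, -0.0767]), 'torque': array([-0.0039,  0.0584,  0.0124]), 'grip_force': 0.0, 'opening': 0.09164647471005684}
```

View pics/scene0.png

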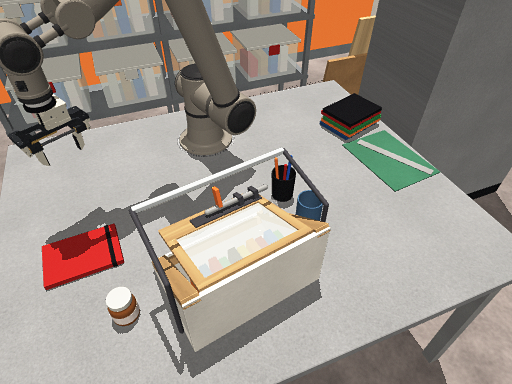

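View pics/top0.png

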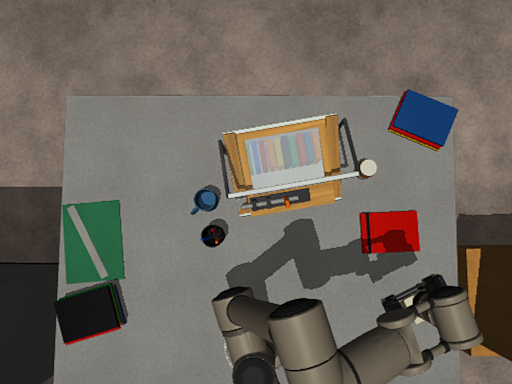

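Scene view: the lid is ajar, with the orange paddle at about (217,197) and the light bar from (133,210) to (285,152). Top view: paddle at about (287,203), light bar from (228,195) to (357,176). The pen pot and mug stand on the case's left, the ink jar and notebook on its right. I'll zoom in.

```bash
python3 - <<'E'
import cv2,numpy as np
a=cv2.imread("pics/scene0.png")[140:310,125:335];b=cv2.imread("pics/top0.png")[105:225,215:380]
A=cv2.resize(a,None,fx=3.5,fy=3.5,interpolation=cv2.INTER_CUBIC);B=cv2.resize(b,None,fx=4.8,fy=4.8,interpolation=cv2.INTER_CUBIC)
cv2.imwrite("pics/sc.png",A);cv2.imwrite("pics/tc.png",B)
for n in("scene","top"):
    im=cv2.imread(f"pics/{n}0.png");h=cv2.cvtColor(im,cv2.COLOR_BGR2HSV)
    m=cv2.inRange(h,(5,190,120),(17,255,255)) 
    k,l,s,c=cv2.connectedComponentsWithStats(m)
    for i in range(1,k):
        if 12<s[i][4]<500: print(n,s[i],c[i])
E
```

```text
scene [115   0   6   6  22] [117.86363636   2.95454545]
scene [153   0   3  12  15] [154.26666667   5.33333333]
scene [302   0   6   8  40] [304.7   2.9]
scene [287  20  19  32 299] [298.2909699   31.55852843]
scene [223  31   9  12  54] [228.07407407  35.37037037]
scene [161  41   6  31  36] [163.36111111  56.13888889]
scene [ 80  52  20  33 381] [88.44094488 67.96325459]
scene [  0  80  11  24 145] [ 3.45517241 94.33103448]
scene [321 119  59  18 125] [348.048 127.512]
scene [275 158   4  21  50] [276.28 168.18]
scene [212 188  10  19 106] [217.00943396 197.06603774]
top [285 200   5   8  32] [287.03125 203.59375]
```

View pics/sc.png

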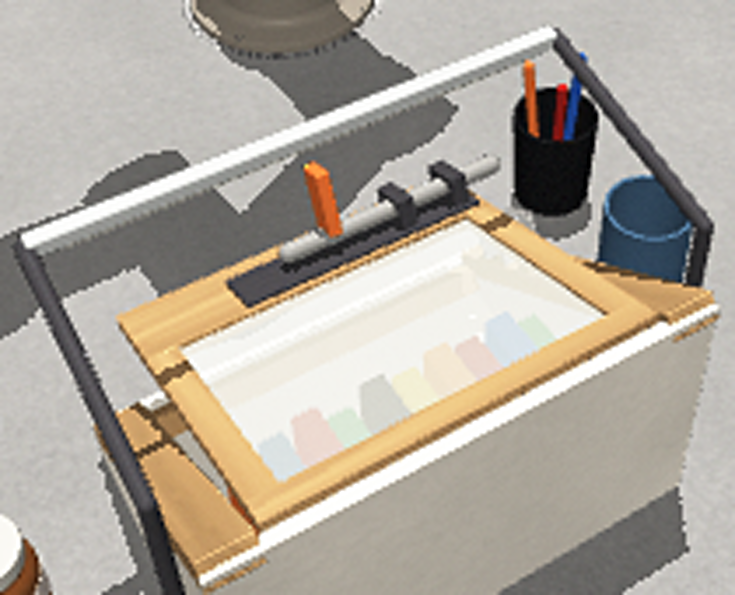

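View pics/tc.png

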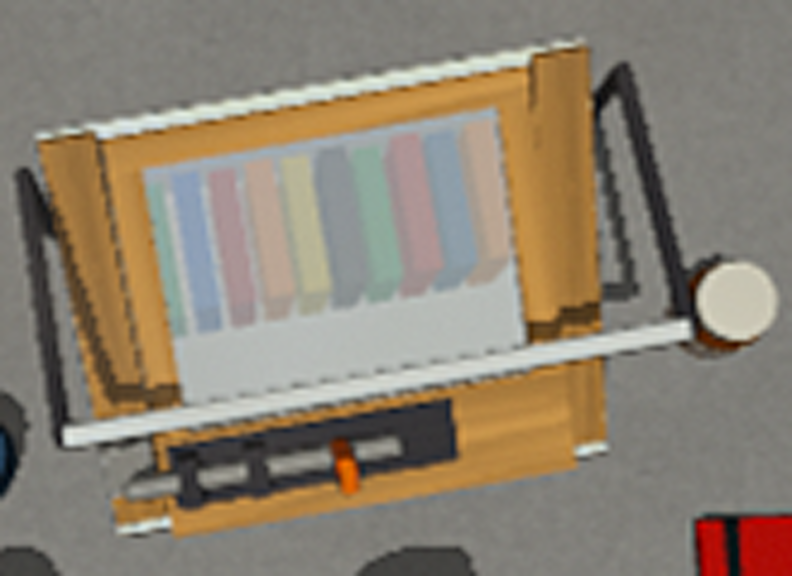

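The crops show these features clearly. I'll triangulate them and check the results against the given sizes.
- **Light bar ends:** scene crop (28,240) and (555,38), top crop (65,436) and (690,330).
- **Bolt tip:** scene crop (495,162), top crop (130,487).
- **Paddle top:** scene crop (317,168), top crop (350,488).
- **Lid and case-back corners:** visible in both crops.

```bash
cat > h.py <<'E'
import numpy as np
from scipy.spatial.transform import Rotation as Ro
np.set_printoptions(precision=4,suppress=True)
def ray(c,p):
    d=np.array([(p[0]-c["cx"])/c["fx"],(p[1]-c["cy"])/c["fy"],1.]); T=c["pose"]
    d=T[:3,:3]@d; return T[:3,3],d/np.linalg.norm(d)
def tri(obs):
    A=np.zeros((3,3));b=np.zeros(3)
    for c,p in obs:
        o,d=ray(c,p);P=np.eye(3)-np.outer(d,d);A+=P;b+=P@o
    X=np.linalg.solve(A,b)
    return X,[np.linalg.norm((np.eye(3)-np.outer(d,d))@(X-o)) for o,d in (ray(c,p) for c,p in obs)]
E
python3 - <<'E'
from h import *
S=np.load("scene0.npz");T=np.load("top0.npz")
s=lambda u,v:(125+(u+.5)/3.5-.5,140+(v+.5)/3.5-.5)
t=lambda u,v:(215+(u+.5)/4.8-.5,105+(v+.5)/4.8-.5)
P={}
for n,a,b in [("barL",(555,38),(65,436)),("barR",(28,240),(690,330)),("tip",(495,162),(130,487)),("padtop",(317,168),(350,488)),("padbase",(330,232),(342,450)),
 ("lidR",(118,318),(578,468)),("backR",(203,583),(585,44)),("backL",(717,310),(38,138)),("lidBR",(255,525),(530,68)),("boltRear",(285,255),(400,442))]:
    X,r=tri([(S,s(*a)),(T,t(*b))]);P[n]=X;print(n,X,np.round(r,4))
d=P["barL"]-P["barR"];print("bar len",np.linalg.norm(d),"yaw",np.arctan2(-d[0],d[1]),"dz",d[2])
d=P["backL"]-P["backR"];print("back len",np.linalg.norm(d),"yaw",np.arctan2(-d[0],d[1]))
yaw=np.arctan2(-d[0],d[1])
R=Ro.from_euler('z',yaw).as_matrix()
o=(P["backL"]+P["backR"])/2-R@np.array([.13,0,.23]);print("origin",o)
for n in P:print(n,"in case",R.T@(P[n]-o))
E
```

```text
barL [0.5346 0.0814 0.3037] [0. 0.]
barR [ 0.6033 -0.3095  0.3092] [0.0008 0.0008]
tip [0.5096 0.0475 0.1666] [0. 0.]
padtop [ 0.5081 -0.1024  0.2116] [0.0015 0.0015]
padbase [ 0.5363 -0.1017  0.168 ] [0.0007 0.0007]
lidR [ 0.5274 -0.2721  0.1302] [0.0006 0.0006]
backR [ 0.813 -0.263  0.216] [0.0008 0.0008]
backL [0.7462 0.1102 0.2159] [0.0002 0.0002]
lidBR [ 0.7936 -0.2253  0.2242] [0.0004 0.0004]
boltRear [ 0.5428 -0.1413  0.1643] [0.0006 0.0006]
bar len 0.3969491971970362 yaw 0.17378453811245498 dz -0.005450305937626909
back len 0.37914834850990375 yaw 0.17699039126261149
origin [ 0.6516 -0.0993 -0.0141]
barL in case [-0.0833  0.1985  0.3178]
barR in case [-0.0846 -0.1984  0.3233]
tip in case [-0.1139  0.1695  0.1807]
padtop in case [-0.1418  0.0222  0.2257]
padbase in case [-0.1139  0.018   0.1821]
lidR in case [-0.1527 -0.1482  0.1443]
backR in case [ 0.13   -0.1896  0.23  ]
backL in case [0.13   0.1896 0.23  ]
lidBR in case [ 0.1176 -0.149   0.2383]
boltRear in case [-0.1145 -0.0222  0.1784]
```

The measurements agree with the given sizes: bar 397 mm, back edge 379 mm, lid edge 294 mm from the hinge. The case is at about (0.652, -0.099) with yaw 0.176. The lid is at about 0.27 rad and the bolt at about 0.04 m. Next I'll work out the pre-grasp pose.

```bash
cat >> h.py <<'E'
YAW=.176; O=np.array([.6516,-.0993,0]); RC=Ro.from_euler('z',YAW).as_matrix()
def pad(lid,bolt,down=.245,out=.055):
    p=np.radians(35)-lid
    return O+RC@(np.array([.125,-.02+bolt,.228])+down*np.array([-np.cos(p),0,-np.sin(p)])+out*np.array([-np.sin(p),0,np.cos(p)]))
def ori(th): return Ro.from_euler('xyz',[np.pi,-th,YAW]).as_matrix()
def tcp(g,th,back=0): return g-ori(th)[:,2]*(.159+back)
def delta(p,R,s):
    R0=Ro.from_euler('xyz',s["tool_rot"]).as_matrix()
    print("rot",Ro.from_matrix(R0.T@R).as_rotvec(),"trans(now axes)",R0.T@(p-s["tool_pos"]),"trans(target axes)",R.T@(p-s["tool_pos"]))
E
python3 - <<'E'
from h import *; from cell import robot
s=robot.observe(); th=np.radians(28)
g=pad(.268,.040); print(g,tcp(g,th,.1)); delta(tcp(g,th,.10),ori(th),s)
E
```

```text
[ 0.5258 -0.1014  0.1974] [ 0.4061 -0.1227  0.4261]
rot [-0.0717  0.4852  0.2827] trans(now axes) [ 0.308  -0.2333 -0.0216] trans(target axes) [ 0.2123 -0.3113  0.0881]
```
Rotate in 5 rows: (-.0143,.097,.0565) each = .113. ok. Then translations: 0.388 m over 10 rows. Do 5 rot + 3... let me: command 1: 5 rot rows with translation 0; command 2: 8 rows... (.0212,-.0311,.0088)=.0387 ×10. Combine: rot rows 5, then 3 trans; then 7 trans. Path clear? moves from z .405 to .426; fingertips at tilt. Gripper leading edge: light bar not in the way until last. Fine. Opening 0.04.

Careful with the scale: shifts go in units of 25 mm and turns go in units of 0.05 rad. That gives: -0.03 m is -1.2, 0.02 m is 0.8, 0.097 rad is 1.94.

```bash
python3 drive.py '[[[0, 0, 0], [-0.286, 1.94, 1.13]], [[0, 0, 0], [-0.286, 1.94, 1.13]], [[0, 0, 0], [-0.286, 1.94, 1.13]], [[0, 0, 0], [-0.286, 1.94, 1.13]], [[0, 0, 0], [-0.286, 1.94, 1.13]], [[0.8, -1.2, 0], [0, 0, 0]], [[0.8, -1.2, 0], [0, 0, 0]], [[0.8, -1.2, 0], [0, 0, 0]]]' 0.045 25
python3 drive.py '[[[0.8, -1.2, 0.4], [0, 0, 0]], [[0.8, -1.2, 0.4], [0, 0, 0]], [[0.8, -1.2, 0.4], [0, 0, 0]], [[0.8, -1.2, 0.4], [0, 0, 0]], [[0.8, -1.2, 0.4], [0, 0, 0]], [[0.8, -1.2, 0.4], [0, 0, 0]], [[0, 0, 0], [0, 0, 0]], [[0, 0, 0], [0, 0, 0]]]'
python3 - <<'E'
from h import *; from cell import robot
import cv2
c=robot.read_camera("wrist");np.savez("w1.npz",**c);cv2.imwrite("pics/w1.png",c["image"][:,:,::-1])
s=robot.observe();th=np.radians(28);delta(tcp(pad(.268,.04),th,.1),ori(th),s)
E
```

```text
time: 0.82
tool_pos: [0.2715, -0.3705, 0.4323]
tool_rot: [-3.141, -0.488, 0.174]
contact_force: [1.5, -0.4, 0.2]
opening: 0.0464
grip_force: 0.0
time: 1.48
tool_pos: [0.3727, -0.1687, 0.436]
tool_rot: [3.14, -0.488, 0.182]
contact_force: [0.0, -0.5, 0.4]
opening: 0.0449
grip_force: 0.0
rot [0.0002 0.0003 0.0032] trans(now axes) [ 0.0322 -0.0407  0.0282] trans(target axes) [ 0.032  -0.0408  0.0282]
```

View pics/w1.png

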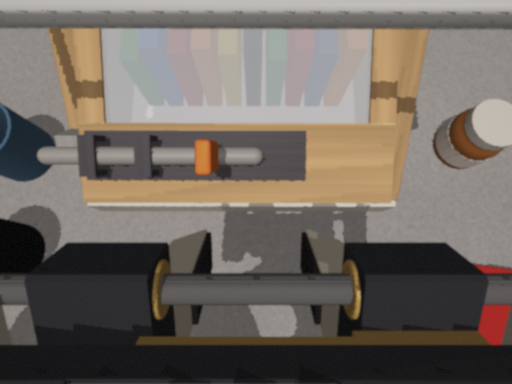

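Wrist view: paddle at about (205,157), bolt tip at (42,156), lid front edge on row 204 from column 85 to 397. The light bar crosses at the top. I'll refine the estimate with this view.

```bash
python3 - <<'E'
from h import *; import cv2
from cell import robot
W=np.load("w1.npz");S=np.load("scene0.npz");T=np.load("top0.npz")
h=cv2.cvtColor(W["image"],cv2.COLOR_RGB2HSV);m=cv2.inRange(h,(5,190,120),(17,255,255))
k,l,st,c=cv2.connectedComponentsWithStats(m)
for i in range(1,k):
    if st[i][4]>150:print(st[i],c[i])
s=lambda u,v:(125+(u+.5)/3.5-.5,140+(v+.5)/3.5-.5)
t=lambda u,v:(215+(u+.5)/4.8-.5,105+(v+.5)/4.8-.5)
C=lambda X:RC.T@(X-O)
for n,o in [("tip",[(W,(40,156)),(S,s(495,162)),(T,t(130,487))]),("padtop c",[(W,(206,157)),(S,s(317,168))]),("padcentroid",[(W,(205.5,157)),(S,(217,197)),(T,(287,203.6))]),
 ("lidR",[(W,(397,204)),(S,s(118,318)),(T,t(578,468))]),("rear",[(W,(261,156)),(S,s(285,255)),(T,t(400,442))]),("lidL",[(W,(85,204)),(T,t(172,535))])]:
    X,r=tri(o);print(n,X,"case",C(X),np.round(r,4))
print("pred",C(pad(.268,.04)))
for lid in (.24,.268,.3):
  g=pad(lid,.04,.245,.055+.02); q=W["pose"]; p=q[:3,:3].T@(g-q[:3,3]); print(lid,"proj top",p[:2]/p[2]*W["fx"]+[W["cx"],W["cy"]])
E
```

```text
tip [0.5072 0.0488 0.1653] case [-0.1162  0.1711  0.1653] [0.0035 0.001  0.0028]
padtop c [ 0.5151 -0.1038  0.2178] case [-0.1351  0.0195  0.2178] [0.0013 0.0013]
padcentroid [ 0.5207 -0.1015  0.1896] case [-0.1293  0.0208  0.1896] [0.0033 0.0015 0.0037]
lidR [ 0.5272 -0.2738  0.1318] case [-0.153  -0.15    0.1318] [0.004  0.0027 0.0014]
rear [ 0.5417 -0.1415  0.1626] case [-0.1156 -0.0223  0.1626] [0.0012 0.001  0.0012]
lidL [0.4749 0.0192 0.1281] case [-0.1532  0.1476  0.1281] [0.0022 0.0022]
pred [-0.1242  0.02    0.1974]
0.24 proj top [205.5092 154.2371]
0.268 proj top [204.074  151.7482]
0.3 proj top [202.341 148.39 ]
```

```bash
sed -i 's/^YAW=.176; O=.*RC=\(.*\)$/YAW=.176; RC=\1; O=np.array([.6516,-.0993,0])-RC@[.004,0,0]/' h.py; python3 drive.py '[[[0.56, -0.8, 0.52], [0, 0, 0]], [[0.58, -0.84, 0.52], [0, 0, 0]], [[0, 0, 1], [0, 0, 0]], [[0, 0, 1], [0, 0, 0]], [[0, 0, 1], [0, 0, 0]], [[0, 0, 1], [0, 0, 0]], [[0, 0, 0], [0, 0, 0]], [[0, 0, 0], [0, 0, 0]]]'
python3 - <<'E'
from h import *; from cell import robot
import cv2
c=robot.read_camera("wrist");cv2.imwrite("pics/w2.png",c["image"][:,:,::-1])
s=robot.observe();th=np.radians(28);delta(tcp(pad(.267,.04),th),ori(th),s)
E
```

```text
time: 2.2
tool_pos: [0.4478, -0.1169, 0.337]
tool_rot: [-3.141, -0.486, 0.174]
contact_force: [0.3, -0.4, 0.5]
opening: 0.0453
grip_force: 0.0
rot [ 0.0014  0.0007 -0.0011] trans(now axes) [ 0.0005 -0.0017  0.0009] trans(target axes) [ 0.0005 -0.0017  0.0009]
```

View pics/w2.png

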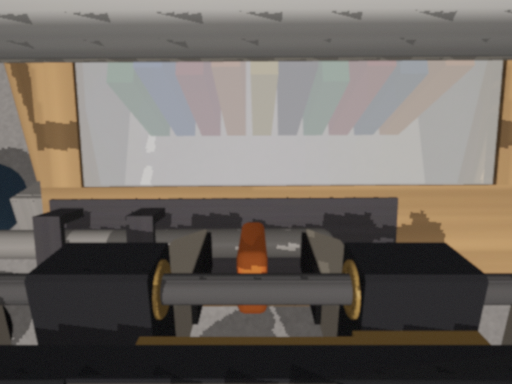

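The paddle (column 252) stands between the fingers (inner edges at about 212 and 302), so I'll close on it.

```bash
python3 drive.py '[[[0, 0, 0], [0, 0, 0]], [[0, 0, 0], [0, 0, 0]], [[0, 0, 0], [0, 0, 0]], [[0, 0, 0], [0, 0, 0]], [[0, 0, 0], [0, 0, 0]], [[0, 0, 0], [0, 0, 0]]]' 0.0 20
```

```text
time: 2.75
tool_pos: [0.4479, -0.1155, 0.3384]
tool_rot: [3.14, -0.489, 0.177]
contact_force: [-0.8, -0.4, 2.5]
opening: 0.0123
grip_force: 20.0
```

```bash
python3 drive.py '[[[0, 0.28, 0], [0, 0, 0]], [[0, 0.28, 0], [0, 0, 0]], [[0, 0.28, 0], [0, 0, 0]], [[0, 0.28, 0], [0, 0, 0]], [[0, 0.28, 0], [0, 0, 0]], [[0, 0, 0], [0, 0, 0]]]'; python3 drive.py '[[[0, 0.12, 0], [0, 0, 0]], [[0, 0.12, 0], [0, 0, 0]], [[0, 0, 0], [0, 0, 0]], [[0, 0, 0], [0, 0, 0]]]'
```

```text
time: 3.25
tool_pos: [0.4546, -0.1517, 0.3381]
tool_rot: [3.139, -0.489, 0.176]
contact_force: [1.6, -2.9, 0.2]
opening: 0.0122
grip_force: 20.0
time: 3.58
tool_pos: [0.4553, -0.1557, 0.338]
tool_rot: [3.141, -0.489, 0.177]
contact_force: [2.9, 4.5, 1.3]
opening: 0.012
grip_force: 20.0
```

```bash
python3 - <<'E'
from h import *; from cell import robot
import cv2
s=robot.observe();R=Ro.from_euler('xyz',s["tool_rot"]).as_matrix()
g=s["tool_pos"]+.159*R[:,2];print("case g",RC.T@(g-O),"pred b=0",RC.T@(pad(.267,0)-O))
a=robot.read_camera("scene")["image"][:,:,::-1];
cv2.imwrite("pics/sc2.png",cv2.resize(a[140:310,125:335],None,fx=3.5,fy=3.5,interpolation=cv2.INTER_CUBIC))
E
```

```text
case g [-0.1245 -0.0212  0.1976] pred b=0 [-0.1242 -0.02    0.1972]
```

View pics/sc2.png

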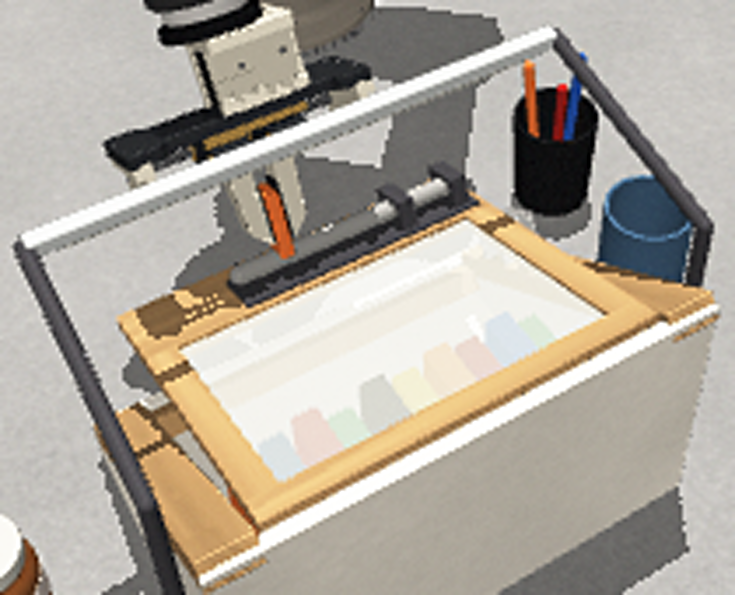

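The bolt is drawn fully back, with its tip just past the outer guide loop at crop (455,180). Now I'll work out the arc about the hinge.

```bash
python3 - <<'E'
from h import *; from cell import robot
s=robot.observe();R=Ro.from_euler('xyz',s["tool_rot"]).as_matrix();p=s["tool_pos"]
h=O+RC@[.125,0,.228]
for n in (8,16,24):
    a=.267/n; Q=Ro.from_rotvec(-RC[:,1]*a).as_matrix()
    print(n,a,"t",R.T@(h+Q@(p-h)-p),"r",Ro.from_matrix(R.T@Q@R).as_rotvec())
E
```

```text
8 0.033375 t [-0.0082 -0.      0.008 ] r [-0.      0.0334  0.    ]
16 0.0166875 t [-0.0041 -0.      0.0039] r [-0.      0.0167  0.    ]
24 0.011125000000000001 t [-0.0028 -0.      0.0026] r [-0.      0.0111  0.    ]
```

```bash
python3 drive.py '[[[-0.164, 0, 0.156], [0, 0.334, 0]], [[-0.164, 0, 0.156], [0, 0.334, 0]], [[-0.164, 0, 0.156], [0, 0.334, 0]], [[-0.164, 0, 0.156], [0, 0.334, 0]], [[-0.164, 0, 0.156], [0, 0.334, 0]], [[-0.164, 0, 0.156], [0, 0.334, 0]], [[-0.164, 0, 0.156], [0, 0.334, 0]], [[-0.164, 0, 0.156], [0, 0.334, 0]]]'
cat > chk.py <<'E'
from h import *; from cell import robot
s=robot.observe();R=Ro.from_euler('xyz',s["tool_rot"]).as_matrix()
g=RC.T@(s["tool_pos"]+.159*R[:,2]-O);d=g-[.125,0,.228]
a=np.arctan2(d[2],-d[0]);print("case g",g,"radius",np.hypot(d[0],d[2]),"lid est",np.radians(35)+a-np.arctan2(.055,.245),"bolt est",g[1]+.02,"case F",RC.T@s["contact_force"])
E
python3 chk.py
```

```text
time: 4.3
tool_pos: [0.4435, -0.1578, 0.2942]
tool_rot: [3.141, -0.623, 0.178]
contact_force: [2.4, 4.8, 2.6]
opening: 0.0117
grip_force: 20.0
case g [-0.1183 -0.0211  0.1651] radius 0.2513374652825554 lid est 0.13690479158406527 bolt est -0.0011473232472475857 case F [3.1899 4.2814 2.621 ]
```

Scaled: -0.0041 m is -0.164, 0.0039 m is 0.156, 0.0167 rad is 0.334.

```bash
python3 drive.py '[[[-0.164, 0, 0.156], [0, 0.334, 0]], [[-0.164, 0, 0.156], [0, 0.334, 0]], [[-0.164, 0, 0.156], [0, 0.334, 0]], [[-0.164, 0, 0.156], [0, 0.334, 0]], [[-0.164, 0, 0.156], [0, 0.334, 0]], [[-0.164, 0, 0.156], [0, 0.334, 0]], [[-0.084, 0, 0.08], [0, 0.168, 0]], [[0, 0, 0], [0, 0, 0]]]'; python3 chk.py; python3 drive.py '[[[-0.084, 0, 0.08], [0, 0.168, 0]], [[-0.084, 0, 0.08], [0, 0.168, 0]], [[0, 0, 0], [0, 0, 0]], [[0, 0, 0], [0, 0, 0]]]'; python3 chk.py
```

```text
time: 4.97
tool_pos: [0.4386, -0.1588, 0.2573]
tool_rot: [-3.141, -0.731, 0.177]
contact_force: [8.9, 3.5, -5.0]
opening: 0.012
grip_force: 20.0
case g [-0.11   -0.0211  0.139 ] radius 0.25132598803079653 lid est 0.02784981330822739 bolt est -0.001106502082385545 case F [ 9.3533  1.867  -5.0233]
time: 5.3
tool_pos: [0.4382, -0.1589, 0.2519]
tool_rot: [3.141, -0.747, 0.178]
contact_force: [5.9, 3.2, -4.3]
opening: 0.0119
grip_force: 20.0
case g [-0.1085 -0.0211  0.1352] radius 0.2513013999976639 lid est 0.011725402217204917 bolt est -0.0011013183766125818 case F [ 6.3823  2.1561 -4.2904]
```

```bash
python3 drive.py '[[[-0.084, 0, 0.08], [0, 0.168, 0]], [[0, 0, 0], [0, 0, 0]], [[0, 0, 0], [0, 0, 0]]]'; python3 chk.py; python3 drive.py '[[[-0.06, 0, 0.06], [0, 0.12, 0]], [[0, 0, 0], [0, 0, 0]], [[0, 0, 0], [0, 0, 0]]]'; python3 chk.py
python3 - <<'E'
from cell import robot
import cv2
a=robot.read_camera("scene")["image"][:,:,::-1];
cv2.imwrite("pics/sc3.png",cv2.resize(a[140:310,125:335],None,fx=3.5,fy=3.5,interpolation=cv2.INTER_CUBIC))
E
```

```text
time: 5.55
tool_pos: [0.438, -0.1589, 0.2491]
tool_rot: [3.141, -0.755, 0.178]
contact_force: [4.1, 4.0, -2.0]
opening: 0.012
grip_force: 20.0
case g [-0.1078 -0.0211  0.1333] radius 0.251305213802086 lid est 0.003656735687163626 bolt est -0.0010894803170448213 case F [ 4.7908  3.2595 -2.0205]
time: 5.8
tool_pos: [0.4378, -0.1588, 0.2471]
tool_rot: [3.141, -0.761, 0.178]
contact_force: [2.6, 5.2, -1.4]
opening: 0.012
grip_force: 20.0
case g [-0.1072 -0.0211  0.1319] radius 0.25127898348325606 lid est -0.002218093099146612 bolt est -0.0010838595303562758 case F [ 3.4243  4.6762 -1.3989]
```

View pics/sc3.png

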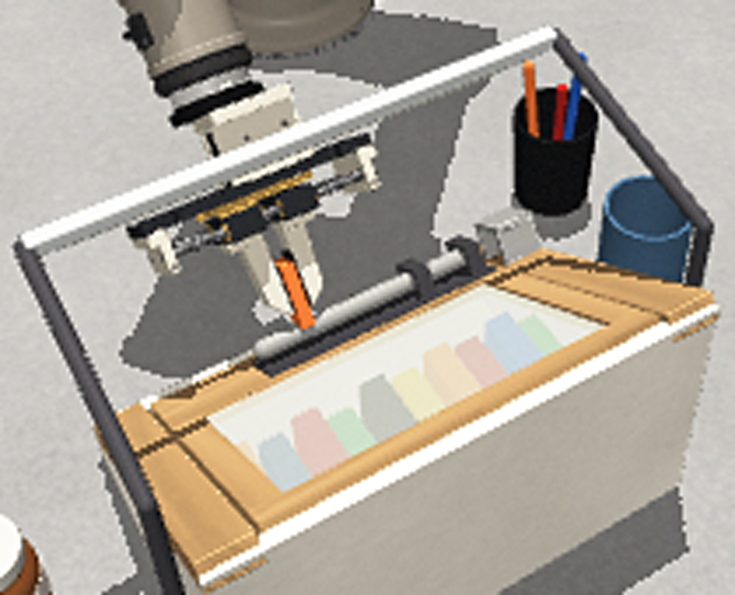

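The lid looks almost flush with the rails and the bolt is lined up with the keeper at crop (505,235). There's no seating reaction yet, so I'll press on in small steps.

```bash
for i in 1 2; do python3 drive.py '[[[-0.06, 0, 0.06], [0, 0.12, 0]], [[0, 0, 0], [0, 0, 0]], [[0, 0, 0], [0, 0, 0]]]' | sed -n 4p; python3 chk.py; done
```

```text
contact_force: [-1.5, 4.2, 3.8]
case g [-0.1067 -0.0211  0.1307] radius 0.25126186975733505 lid est -0.007522407483148308 bolt est -0.001091252304855149 case F [-0.771   4.3524  3.7537]
contact_force: [-9.1, 3.3, 12.4]
case g [-0.1062 -0.0211  0.13  ] radius 0.2511084583008697 lid est -0.010961329398129382 bolt est -0.0011108864831042183 case F [-8.4139  4.8786 12.3769]
```

The lid has seated, with about 15 N of reaction. Now I'll slide the bolt home.

Scaled: -0.007 m is -0.28, -0.006 m is -0.24.

```bash
python3 drive.py '[[[0, -0.24, 0], [0, 0, 0]], [[0, -0.28, 0], [0, 0, 0]], [[0, -0.28, 0], [0, 0, 0]], [[0, -0.28, 0], [0, 0, 0]], [[0, -0.28, 0], [0, 0, 0]], [[0, 0, 0], [0, 0, 0]]]' - 30| sed -n 4p; python3 chk.py;  python3 drive.py '[[[0, -0.28, 0], [0, 0, 0]], [[0, -0.28, 0], [0, 0, 0]], [[0, -0.28, 0], [0, 0, 0]], [[0, -0.2, 0], [0, 0, 0]], [[0, 0, 0], [0, 0, 0]]]' | sed -n 4p; python3 chk.py
```

```text
contact_force: [-10.9, 0.4, 13.5]
case g [-0.1063  0.012   0.13  ] radius 0.25118825601076633 lid est -0.010827451113606112 bolt est 0.032019800061840825 case F [-10.6928   2.2787  13.5045]
contact_force: [-12.3, -1.4, 13.6]
case g [-0.1063  0.0379  0.13  ] radius 0.2512409175116174 lid est -0.010673491977283733 bolt est 0.05787479030138368 case F [-12.3965   0.78    13.6181]
```

```bash
for i in 1 2 3; do python3 drive.py '[[[0, -0.16, 0], [0, 0, 0]], [[0, 0, 0], [0, 0, 0]], [[0, 0, 0], [0, 0, 0]]]' | sed -n 4p; python3 chk.py; done
```

```text
contact_force: [-12.5, -3.0, 15.1]
case g [-0.1064  0.0414  0.13  ] radius 0.25127935343506846 lid est -0.010685870538315545 bolt est 0.06138462834232761 case F [-12.8204  -0.7507  15.1433]
contact_force: [-11.9, -7.5, 14.4]
case g [-0.1064  0.0441  0.13  ] radius 0.2512549521597052 lid est -0.010564356029288458 bolt est 0.06407917369920525 case F [-13.021   -5.2851  14.4274]
contact_force: [-10.2, -20.3, 10.6]
case g [-0.1063  0.0444  0.13  ] radius 0.2511930863899734 lid est -0.01060492037845745 bolt est 0.0643508416725775 case F [-13.6474 -18.223   10.6101]
```

The bolt has reached its stop: force jumped to 18 N and the travel estimate is about 65 mm. I'll relax, let go and back straight out.

```bash
python3 drive.py '[[[0.04, 0.08, -0.04], [0, 0, 0]], [[0, 0, 0], [0, 0, 0]], [[0, 0, 0], [0, 0, 0]], [[0, 0, 0], [0, 0, 0]], [[0, 0, 0], [0, 0, 0]], [[0, 0, 0], [0, 0, 0]]]' 0.04 20; python3 drive.py '[[[0, 0, -0.4], [0, 0, 0]], [[0, 0, -0.8], [0, 0, 0]], [[0, 0, -1.2], [0, 0, 0]], [[0, 0, -1.2], [0, 0, 0]], [[0, 0, -1.2], [0, 0, 0]], [[0, 0, -0.8], [0, 0, 0]], [[0, 0, 0], [0, 0, 0]], [[0, 0, 0], [0, 0, 0]]]'
python3 - <<'E'
from h import *; from cell import robot
import cv2
a=robot.read_camera("scene")["image"][:,:,::-1];
cv2.imwrite("pics/sc4.png",cv2.resize(a[140:310,125:335],None,fx=3.5,fy=3.5,interpolation=cv2.INTER_CUBIC))
E
```

```text
time: 8.52
tool_pos: [0.4255, -0.09, 0.244]
tool_rot: [3.14, -0.773, 0.178]
contact_force: [0.7, 0.4, -0.5]
opening: 0.0393
grip_force: 0.0
time: 9.18
tool_pos: [0.329, -0.1075, 0.3449]
tool_rot: [3.137, -0.776, 0.178]
contact_force: [-0.5, -0.1, -0.6]
opening: 0.0405
grip_force: 0.0
```

View pics/sc4.png

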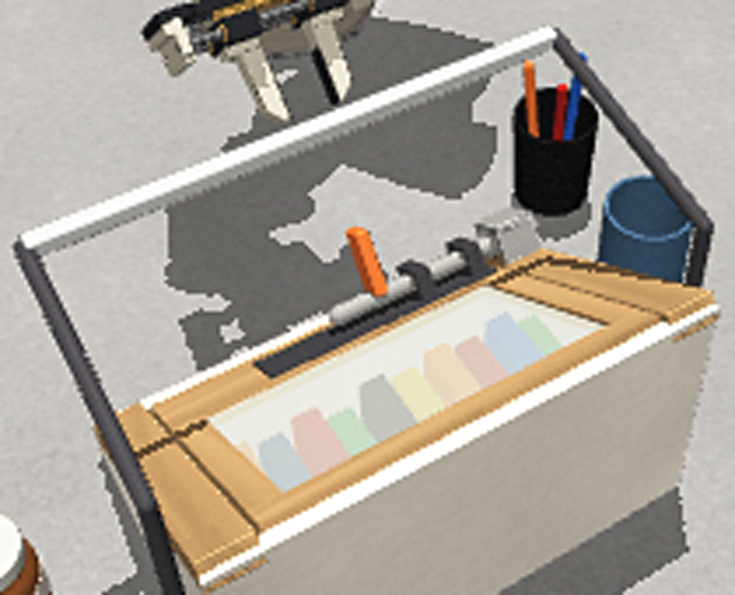

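The lid is flush, the bolt runs through the keeper at crop (505,235), the paddle is at (367,262), and the gripper is clear of everything. The pen pot and mug haven't moved.

```bash
python3 -c "
from cell import robot
print(robot.hand_in())"
```

```text
the job is handed in; nothing more can be done
None
```

I drew the bolt back, lowered the lid gently until it seated, slid the bolt home to its stop (about 65 mm of travel, by my estimate) and let go, then handed the job in at about 9 s; the hand-in returned no verdict.

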